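# Sift the small ball out of the sieve

## Robot

A 7-joint arm with a two-finger parallel gripper is mounted at the origin on a cart in front of the work surface, level with it; the furniture and walls round the work are solid. World frame = base frame: x ahead of the robot, y to its left, z up, the work surface at z = 0. Lengths are in m, angles in rad, forces in N, time in s.
With the tool pointing down it reaches from about 0.35 to 0.9 m from the base axis. Payload 8.1 kg.
Tool frame: the origin (TCP) lies midway between the tips of the shut fingers; the grasp point (between the pads) lies arm.tcp_to_grasp behind it (arm.tcp_to_grasp is the distance from the TCP to the grasp point, in m); z points along the fingers, y is the line along which they close (so a half turn about z gives the same grasp; the last joint's range is limited). The gripper opens to 92 mm and grips with 3 to 60 N. Pads are 19 mm wide; open, the fingers measure 130 mm over their backs; the gripper's body (75 mm by 190 mm) begins 47 mm behind the grasp point.
Start: joints at [-1.387, 0.434, 0.025, 1.573, -0.012, 1.134, -0.075], TCP at [0.177, 0.599, 0.227] pointing down, gripper open.
Joint ranges: [-2.62, 2.62], [-0.44, 2.09], [-1.27, 1.32], [0.08, 2.57], [-1.32, 4.46], [0.12, 2], [-2.74, 2.74]. Speed limits (rad/s): [2.22, 2.22, 3.01, 3.01, 3.14, 3.14, 3.14].

## Interface

Orientations are given as a rotation vector (axis times angle).
In Python, from cell import observe, get_image, arm gives the robot as it stands. The module is installed in compiled form; this text tells all that it offers.
- The arm moves only by the tool drive_tool, never from a script. Its argument "steps" is a list of rows, each a list of 5 numbers: the closure, from 0 (fully open) to 1 (shut), then the shift along the world's x, y, z in mm, then the turn about the world's z in rad. In form: [[hand, x, y, z, roll], ...]. A call has 1 to 20 rows; each row shifts and turns the commanded pose from where the row before left it; what a row does not reach is not made up. A row lasts 1/12 s, in which the tool goes at most 41.7 mm and 7.16 degrees, less where a joint would pass 70% of its speed; a pose out of reach is approached as far as the arm can. A call with a gripper value outside its range is refused whole. The fingers move at their own pace and stop on an object; "grip_force" is the grip in N (left out, the last holds). Time passes only in rows, so rows that do not move let the fingers close. It gives the time, the measured TCP pose, the force, the opening and the grip force at its end, in the units of the state.
- observe(): the state, without advancing time (a new reading comes with each control period).
- get_image(name): name is "scene" or "top"; returns a dict with "image" (480x640x3 uint8, red, green, blue), "vfov" (degrees; the focal length in pixels is half the picture's height over the tangent of half this angle, whatever the lens; pixels are square), "cx", "cy" (the principal point, pixels), "xyz" and "attitude" of the camera in the world. Camera axes: x right, y down, z forward; pixel columns grow to the right and rows downward; lengths in m; the calibration is good to about 2 mm. A picture is of the moment at which its call begins. There is no depth.
- arm.sign_off(): hands the job in; it is judged then, once.
The state is a dict: "clock": time; "joints": joint angles; "dq": joint speeds; "joint_efforts": joint torques, N m; "position": TCP position; "ee_rot": TCP orientation; "force": force on the tool from outside, world axes, zero at the start; "ft_torque": the same for the moment, N m; "width": opening from 0.0 (shut) to 1.0 (fully open); "gripper_force": force on a finger pad.
Only numpy, scipy, OpenCV 4.12 (cv2) and the standard library are available. Lean on these libraries where they do the work, as an engineer would, in place of code of your own. Each camera call takes 0.05 s, during which the arm holds its last target. There are 200 camera calls.

## Task

A small bearing ball has got into the sieve with the big nut. Pick the sieve up by its wooden grip, carry it smoothly and level to just above the empty grey metal tray, and shake it side to side there until the ball drops through into the tray and the nut stays in the sieve; do not tip the sieve or touch the ball or the nut with the fingers. Then stand the sieve, with the nut in it, upright on the bench beside the tray.

Things in the scene. Friction and masses are not known exactly. Their poses are not given: they have to be found in the camera images.
- sieve_grip (a point): Centre of the sieve's wooden grip, 100 mm above its underside. Loose square steel sieve, 0.4 kg, 118 x 126 mm (x, y), walls 40 mm high, standing on the bench; a bow carries the grip, a bar 24 mm wide (x), 64 long (y), 28 high; z up. Floor 88 mm below this point: grating with 8 square openings of 30 mm round a solid centre 40 mm square, which has a 5 mm hole in its middle.
- ball_center (a point): Centre of the small steel ball, 20 mm across, 33 g, rolls freely and passes the sieve's openings easily. It starts resting in the 5 mm hole in the middle of the sieve's floor, 78 mm below the grip's centre; it stays there when carried smoothly (below 1.5 m/s2 sideways) and leaves it in a brisk shake (strokes of 50 to 60 mm in about 0.2 s, repeated).
- nut_center (a point): Centre of the big dark steel hexagon nut that lies flat in the sieve beside the ball: 36 mm across flats, 19 mm high, 0.11 kg. It is too large for the openings. z is its axis.
- tray: Empty grey painted metal tray, fixed to the bench: 200 mm (x) x 240 mm (y), rim 43 mm high, walls 4 mm, inner floor 4 mm above the bench. Origin at the centre of its underside, on the bench top (z = 0); x and y along its sides, z up. Not the red parts trays farther back.
Mind the look-alikes: they are no part of the job. There is more than one size of the part that bears nut_center; the job needs the middle-sized.

How it is judged:
On the way, in this order (a step that is already met when the one before it is completed fails the run):
1. the sieve is held over the tray, its underside about level with the rim or higher, with both the ball and the nut still in it (x of sieve_grip in the frame of tray between -0.07 and 0.07 m and y of sieve_grip in the frame of tray between -0.07 and 0.07 m and z of sieve_grip in the frame of tray above 0.14 m and x of ball_center in the frame of sieve_grip between -0.057 and 0.057 m and y of ball_center in the frame of sieve_grip between -0.057 and 0.057 m and z of ball_center in the frame of sieve_grip between -0.092 and -0.04 m and x of nut_center in the frame of sieve_grip between -0.057 and 0.057 m and y of nut_center in the frame of sieve_grip between -0.057 and 0.057 m and z of nut_center in the frame of sieve_grip between -0.092 and -0.04 m), for 0.05 s.
2. the ball has dropped through into the tray while the sieve is held above it with the nut in it (x of ball_center in the frame of tray between -0.1 and 0.1 m and y of ball_center in the frame of tray between -0.12 and 0.12 m and z of ball_center in the frame of tray between 0 and 0.026 m and x of sieve_grip in the frame of tray between -0.13 and 0.13 m and y of sieve_grip in the frame of tray between -0.13 and 0.13 m and z of sieve_grip in the frame of tray above 0.14 m and x of nut_center in the frame of sieve_grip between -0.057 and 0.057 m and y of nut_center in the frame of sieve_grip between -0.057 and 0.057 m and z of nut_center in the frame of sieve_grip between -0.092 and -0.04 m), for 0.05 s.
At the end, for the whole second after the job is handed in: The ball lies in the tray (within its walls, on its floor); the sieve stands upright (within 7 degrees) on the bench beside the tray, its grip's centre 85 to 115 mm above the bench top and at least 150 mm from the tray's centre; the nut is in the sieve (x of ball_center in the frame of tray between -0.1 and 0.1 m and y of ball_center in the frame of tray between -0.12 and 0.12 m and z of ball_center in the frame of tray between 0 and 0.026 m and x of nut_center in the frame of sieve_grip between -0.057 and 0.057 m and y of nut_center in the frame of sieve_grip between -0.057 and 0.057 m and z of nut_center in the frame of sieve_grip between -0.092 and -0.04 m and angle between sieve_grip's own z axis and vertical below 0.12 rad and height (world z) of sieve_grip between 0.085 and 0.115 m and horizontal distance between sieve_grip and tray above 0.15 m); the robot touches nothing.
It fails at once if the sieve is tipped by more than 20 degrees (angle between sieve_grip's own z axis and vertical above 0.35 rad).
It fails at once if the fingers touch the ball (contact force between the fingers and ball above 0.3 N).
It fails at once if the fingers touch the nut (contact force between the fingers and nut above 0.3 N).
It also fails if it takes over 50 s, if anything falls off the work surface, if the arm or the gripper's body presses on something with over 40 N, if the wrist force passes 120 N, or if a joint passes its speed limit or range.

## Working session

There is one attempt and no reset: what is moved stays moved. The work goes in short steps, Python scripts to look and compute and a tool call to move; the robot and the scene stay as the last step left them, time stands still between calls to the robot, and variables do not carry over. Pictures are saved under pics/ and viewed, at most 10 in all, crops included, and the job is handed in when it is done.

Besides the shell and the picture viewer there is one more tool, called in YAML: its name, and indented under it one key for each argument. drive_tool: Moves the arm, as the interface text tells. Its arguments: {"type":"object","properties":{"steps":{"type":"array"},"grip_force":{"type":"number"}},"required":["steps"]}

```bash
mkdir -p pics; cat > h.py <<'E'
import numpy as np, cv2
from cell import observe, get_image, arm
from scipy.spatial.transform import Rotation as R
def shot(name,fn=None):
    d=get_image(name)
    if fn: cv2.imwrite('pics/'+fn,cv2.cvtColor(d['image'],cv2.COLOR_RGB2BGR))
    return d
def rot(d):
    a=np.array(d['attitude'],float)
    return a if a.shape==(3,3) else R.from_rotvec(a).as_matrix()
def cast(d,u,v,z):
    f=240/np.tan(np.radians(d['vfov'])/2)
    r=rot(d)@np.array([(u-d['cx'])/f,(v-d['cy'])/f,1]); p=np.array(d['xyz'])
    return p+r*(z-p[2])/r[2]
def proj(d,P):
    f=240/np.tan(np.radians(d['vfov'])/2)
    q=rot(d).T@(np.array(P)-np.array(d['xyz'])); return d['cx']+f*q[0]/q[2],d['cy']+f*q[1]/q[2]
E
python3 - <<'E'
from h import *
for n in('scene','top'):
    d=shot(n,n+'0.png'); print(n,{k:v for k,v in d.items() if k!='image'})
print(observe(),arm.tcp_to_grasp)
E
```

```text
scene {'vfov': 49.92757640772461, 'cx': 325.686349887205, 'cy': 242.74734225475876, 'xyz': array([-0.12523118, -0.44183683,  0.44783186]), 'attitude': array([-1.84134706,  0.93261173, -0.55243491])}
top {'vfov': 57.8899121594278, 'cx': 320.77756150217647, 'cy': 236.2303866940474, 'xyz': array([0.36666252, 0.03669317, 0.96668922]), 'attitude': array([-2.15144394,  2.17606972, -0.14692237])}
{'clock': 0.1, 'joints': array([-1.38659954,  0.43514488,  0.0249718 ,  1.57397375, -0.01157899,
        1.13400796, -0.07508491]), 'dq': array([ 0.00211278, -0.00157805,  0.00063632, -0.00114907, -0.00134354,
        0.00022345, -0.00099467]), 'joint_efforts': array([ 4.25453225e-03, -6.69116449e+01,  9.88604911e-01, -3.15144753e+01,
       -6.04480575e-02,  3.74742597e-02,  2.53062126e-05]), 'position': array([0.17673051, 0.59902899, 0.22604119]), 'ee_rot': array([-4.49016684e-01, -3.10928337e+00,  2.18073823e-03]), 'force': array([-0.55532001, -0.31014585,  0.65147923]), 'ft_torque': array([-0.02241229,  0.00564661, -0.05802821]), 'gripper_force': 0.0, 'width': 0.9973641932663259} 0.0188
```

View pics/top0.png

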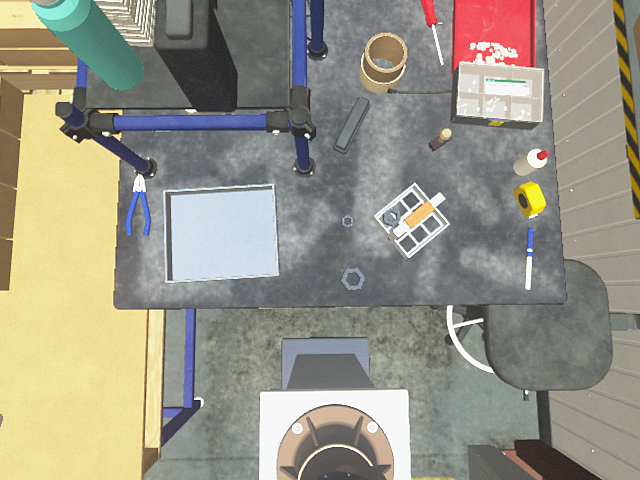

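View pics/scene0.png

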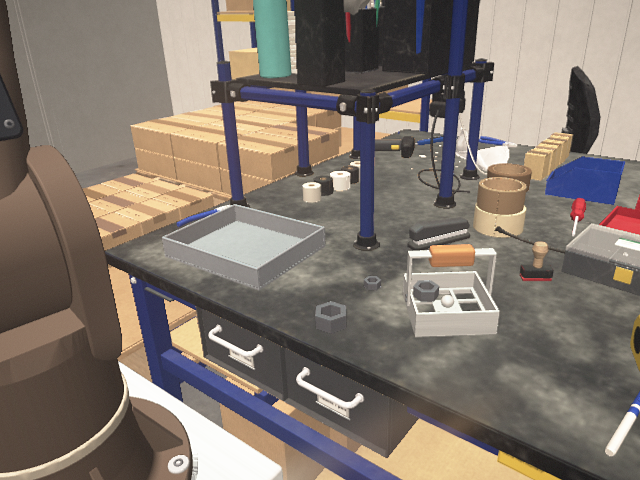

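```bash
python3 - <<'E'
from h import *
d=shot('top'); s=shot('scene')
hsv=cv2.cvtColor(d['image'],cv2.COLOR_RGB2HSV)
def biggest(m,box):
    k=np.zeros_like(m); x0,y0,x1,y1=box; k[y0:y1,x0:x1]=m[y0:y1,x0:x1]
    k=cv2.morphologyEx(k,cv2.MORPH_OPEN,np.ones((3,3)))
    c,_=cv2.findContours(k,0,2); return max(c,key=cv2.contourArea)
c=biggest(cv2.inRange(hsv,(8,110,110),(25,255,255)),(370,170,470,270))
r=cv2.minAreaRect(c);print('grip px',r)
b=[cast(d,*p,0.114)for p in cv2.boxPoints(r)]
print('grip',np.mean(b,0));
for i in range(2):
    e=b[i+1]-b[i];print(np.linalg.norm(e),np.degrees(np.arctan2(e[1],e[0])))
hs=cv2.cvtColor(s['image'],cv2.COLOR_RGB2HSV)
cs=biggest(cv2.inRange(hs,(5,110,110),(25,255,255)),(415,230,490,280))
x,y,w,h=cv2.boundingRect(cs);print('scene grip',x+w/2,y+h/2,'pred',proj(s,np.append(np.mean(b,0)[:2],.1)))
# tray
m=cv2.inRange(hsv,(90,20,120),(125,120,255)); t=biggest(m,(150,170,292,295))
r=cv2.minAreaRect(t);print('tray floor px',r,cv2.contourArea(t))
for nm,P in(('floor',cv2.boxPoints(r)),('rim',np.array([(164,190),(275,184),(279,276),(166,283)],float))):
    z=.004 if nm=='floor' else .043
    q=[cast(d,*p,z)for p in P]; print(nm,np.mean(q,0))
    for i in range(4):
        e=q[(i+1)%4]-q[i];print(np.round(q[i],3),np.linalg.norm(e).round(3),np.degrees(np.arctan2(e[1],e[0])).round(1))
for nm,p in(('post R',(303,170)),('post L',(147,172)),('benchedge',(300,307)),('big nut',(352,279)),('small nut',(347,221))):print(nm,cast(d,*p,0))
im=cv2.cvtColor(d['image'],cv2.COLOR_RGB2BGR)
cv2.imwrite('pics/c1.png',cv2.resize(im[160:310,130:480],None,fx=2.28,fy=2.28,interpolation=2))
E
```

```text
grip px ((418.8536682128906, 213.81710815429688), (11.713032722473145, 30.297710418701172), 51.34019470214844)
grip [ 0.51511918 -0.17133045  0.114     ]
0.0619528708269638 -52.203182583865654
0.023365303376335387 -143.48150542529692
scene grip 452.5 255.5 pred (np.float64(449.12117638260725), np.float64(254.47082435108592))
tray floor px ((222.35707092285156, 234.71246337890625), (86.88581848144531, 105.22069549560547), 87.0643310546875) 8639.0
floor [0.49255784 0.24308669 0.004     ]
[0.585 0.368 0.004] 0.237 -87.5
[0.595 0.131 0.004] 0.196 -177.0
[0.399 0.121 0.004] 0.231 92.3
[0.39  0.352 0.004] 0.195 4.6
rim [0.49080964 0.23761235 0.043     ]
[0.585 0.362 0.043] 0.24 -87.4
[0.596 0.122 0.043] 0.2 -177.5
[0.397 0.114 0.043] 0.238 92.9
[0.385 0.352 0.043] 0.201 3.0
post R [0.63912757 0.06254172 0.        ]
post L [0.6375626  0.41738765 0.        ]
benchedge [0.32977473 0.07132911 0.        ]
big nut [ 0.38970902 -0.0444084   0.        ]
small nut [ 0.52008784 -0.03584742  0.        ]
```

View pics/c1.png

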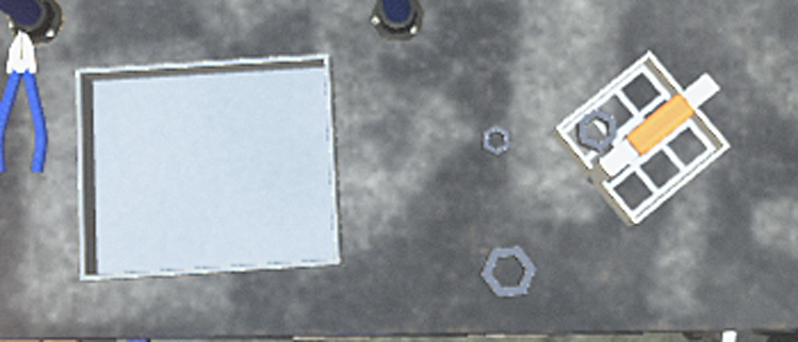

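Top view: tray floor spans columns 95–328 and rows 70–275 of the crop, and its centre is about (0.491, 0.238). The orange grip is at full-image pixel (419, 214), which is about (0.515, −0.171), with its long axis at −52°. Both sizes match those given. The nut lies in the sieve's upper-left cell. I'll go above the sieve now.

drive_tool:
  steps:
    - [0, 10, -18, 0, -0.031]
    - [0, 18, -32, 0, -0.031]
    - [0, 18, -32, 0, -0.031]
    - [0, 18, -32, 0, -0.031]
    - [0, 18, -32, 0, -0.031]
    - [0, 18, -32, 0, -0.031]
    - [0, 18, -32, 0, -0.031]
    - [0, 18, -32, 0, -0.031]
    - [0, 18, -32, 0, -0.031]
    - [0, 18, -32, 0, -0.031]
    - [0, 18, -32, 0, -0.031]
    - [0, 18, -32, 0, -0.031]
    - [0, 18, -32, 0, -0.031]
    - [0, 10, -32, 0, -0.031]
    - [0, 10, -32, 0, -0.031]
    - [0, 10, -32, 0, -0.031]
    - [0, 10, -32, 0, -0.031]
    - [0, 10, -32, 0, -0.031]
    - [0, 10, -32, 0, -0.031]
    - [0, 10, -32, 0, -0.031]

```text
clock: 1.87
position: [0.4729, -0.0281, 0.2269]
ee_rot: [1.378, 2.823, 0.001]
force: [0.8, 0.2, -0.9]
width: 0.999
gripper_force: 0.0
```

drive_tool:
  steps:
    - [0, 8, -30, 0, 0]
    - [0, 8, -30, 0, 0]
    - [0, 8, -30, 0, 0]
    - [0, 5, -26, 0, 0]
    - [0, 5, -20, 0, 0]
    - [0, 5, -10, 0, 0]
    - [0, 0, 0, 0, 0]
    - [0, 0, 0, 0, 0]

```text
clock: 2.53
position: [0.5118, -0.172, 0.2264]
ee_rot: [-1.376, -2.823, -0.0]
force: [-0.2, 0.9, 0.2]
width: 0.998
gripper_force: 0.0
```

drive_tool:
  steps:
    - [0, 3, 1, -15, 0]
    - [0, 0, 0, -20, 0]
    - [0, 0, 0, -20, 0]
    - [0, 0, 0, -20, 0]
    - [0, 0, 0, -10, 0]
    - [0, 0, 0, 0, 0]

```text
clock: 3.03
position: [0.5135, -0.1693, 0.1398]
ee_rot: [-1.371, -2.822, 0.0]
force: [0.9, 0.0, 0.8]
width: 1.0
gripper_force: 0.0
```

```bash
python3 - <<'E'
from h import *
d=shot('top');s=shot('scene');p=observe()['position'];print(p)
im=np.hstack([cv2.resize(a['image'][y:y+150,x:x+200],None,fx=2,fy=2,interpolation=2) for a,x,y in((d,320,130),(s,350,170))])
cv2.imwrite('pics/c2.png',cv2.cvtColor(im,cv2.COLOR_RGB2BGR))
E
```

```text
[ 0.51500473 -0.1706673   0.14215496]
```

View pics/c2.png

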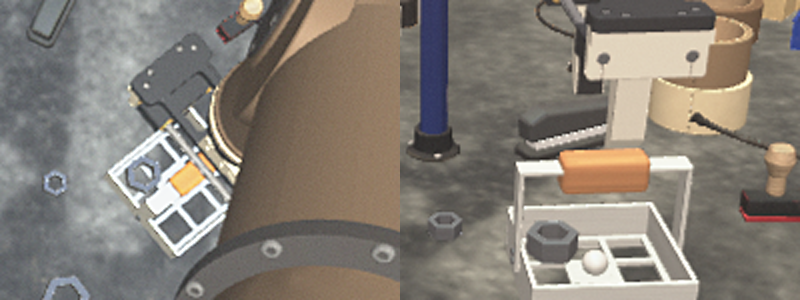

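The grip sits under the hand, with the visible finger at (625, 110) in line with the grip's middle at (605, 170). Ball (595, 262) and nut (552, 240) are below, clear of the fingers. I'll lower straight down and grip.

drive_tool:
  steps:
    - [0, 0, 0, -12, 0]
    - [0, 0, 0, -15, 0]
    - [0, 0, 0, -15, 0]
    - [0, 0, 0, -12, 0]
    - [0, 0, 0, -6, 0]
    - [0, 0, 0, 0, 0]
    - [0, 0, 0, 0, 0]

```text
clock: 3.72
position: [0.5154, -0.1716, 0.0826]
ee_rot: [1.376, 2.823, 0.001]
force: [-0.5, -0.3, 0.7]
width: 0.998
gripper_force: 0.0
```

```bash
python3 - <<'E'
from h import *
s=shot('scene');o=observe();print(o['position'],o['force'])
im=cv2.resize(s['image'][180:340,380:540],None,fx=3,fy=3,interpolation=2)
cv2.imwrite('pics/c3.png',cv2.cvtColor(im,cv2.COLOR_RGB2BGR))
E
```

```text
[ 0.51559789 -0.17166597  0.08282582] [ 1.43206613 -0.01492615  0.80391463]
```

View pics/c3.png

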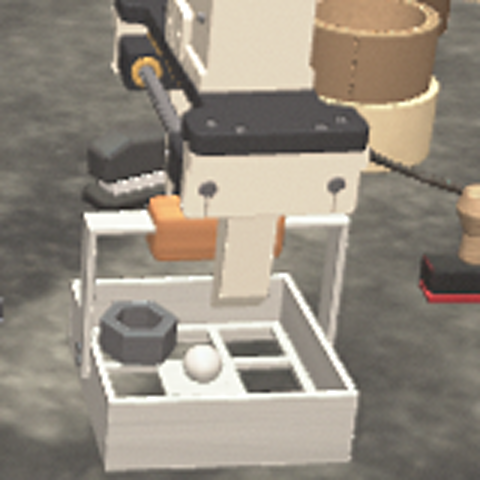

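The near finger is at (245, 260), in front of the grip, and its tip is above the ball at (203, 362). I'll close gently, then raise the force.

drive_tool:
  steps:
    - [0.2, 0, 0, -1, 0]
    - [0.4, 0, 0, 0, 0]
    - [0.55, 0, 0, 0, 0]
    - [0.62, 0, 0, 0, 0]
    - [0.66, 0, 0, 0, 0]
    - [0.69, 0, 0, 0, 0]
    - [0.71, 0, 0, 0, 0]
    - [0.73, 0, 0, 0, 0]
    - [0.75, 0, 0, 0, 0]
    - [0.77, 0, 0, 0, 0]
    - [0.8, 0, 0, 0, 0]
    - [0.9, 0, 0, 0, 0]
  grip_force: 8

```text
clock: 4.77
position: [0.5143, -0.1716, 0.0804]
ee_rot: [-1.376, -2.823, 0.001]
force: [-0.4, -1.3, -2.0]
width: 0.265
gripper_force: 8.0
```

drive_tool:
  steps:
    - [1, 0, 0, 0, 0]
    - [1, 0, 0, 0, 0]
    - [1, 0, 0, 0, 0]
  grip_force: 30

```text
clock: 5.02
position: [0.5146, -0.1713, 0.0805]
ee_rot: [-1.376, -2.824, 0.0]
force: [-0.1, -0.5, -5.2]
width: 0.259
gripper_force: 30.0
```

drive_tool:
  steps:
    - [1, 0, 0, 0, 0]
    - [1, 0, 0, 0, 0]
    - [1, 0, 0, 0, 0]
  grip_force: 60

```text
clock: 5.27
position: [0.5148, -0.1713, 0.0806]
ee_rot: [-1.376, -2.824, -0.0]
force: [1.0, -0.4, -5.9]
width: 0.258
gripper_force: 60.0
```

drive_tool:
  steps:
    - [1, 0, 0, 1, 0]
    - [1, 0, 0, 3, 0]
    - [1, 0, 0, 5, 0]
    - [1, 0, 0, 7, 0]
    - [1, 0, 0, 9, 0]
    - [1, 0, 0, 10, 0]
    - [1, 0, 0, 10, 0]
    - [1, 0, 0, 10, 0]
    - [1, 0, 0, 9, 0]
    - [1, 0, 0, 7, 0]
    - [1, 0, 0, 5, 0]
    - [1, 0, 0, 3, 0]
    - [1, 0, 0, 1, 0]
    - [1, 0, 0, 0, 0]

```text
clock: 6.43
position: [0.5148, -0.1714, 0.1607]
ee_rot: [-1.376, -2.824, -0.0]
force: [0.3, -0.3, -5.9]
width: 0.257
gripper_force: 60.0
```

```bash
python3 - <<'E'
from h import *
s=shot('scene');o=observe();print(o['position'],o['force'],o['width'])
im=cv2.resize(s['image'][130:310,380:560],None,fx=3,fy=3,interpolation=2)
cv2.imwrite('pics/c4.png',cv2.cvtColor(im,cv2.COLOR_RGB2BGR))
E
```

```text
[ 0.51464052 -0.1714231   0.16047632] [ 0.94761924  0.63954205 -6.29412381] 0.25405507105416314
```

View pics/c4.png

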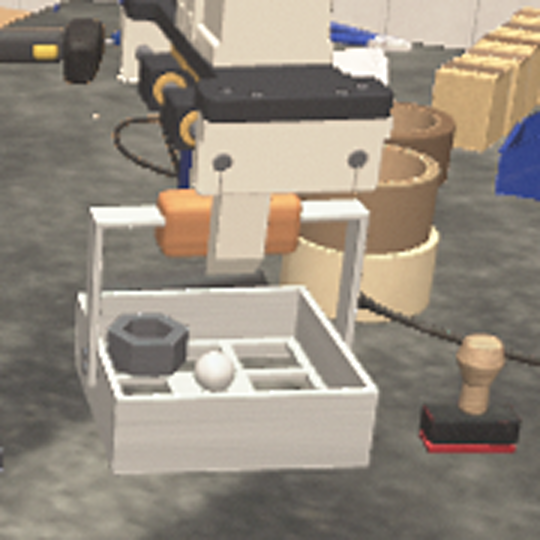

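The sieve hangs level, with the ball still in the centre hole at (214, 371) and the nut at (148, 343). I'll carry it smoothly to the tray, turning it square on the way.

drive_tool:
  steps:
    - [1, 0, 2, 0, 0.01]
    - [1, 0, 4, 0, 0.02]
    - [1, 0, 7, 0, 0.03]
    - [1, -1, 10, 0, 0.03]
    - [1, -1, 13, 0, 0.03]
    - [1, -1, 15, 0, 0.03]
    - [1, -1, 17, 0, 0.03]
    - [1, -1, 17, 0, 0.03]
    - [1, -1, 17, 0, 0.03]
    - [1, -1, 17, 0, 0.03]
    - [1, -1, 17, 0, 0.03]
    - [1, -1, 17, 0, 0.03]
    - [1, -1, 15, 0, 0.03]
    - [1, -1, 13, 0, 0.03]
    - [1, -1, 10, 0, 0.03]
    - [1, 0, 7, 0, 0.03]
    - [1, 0, 4, 0, 0.02]
    - [1, 0, 2, 0, 0.01]
    - [1, 0, 0, 0, 0]

```text
clock: 8.07
position: [0.5029, 0.0323, 0.1607]
ee_rot: [0.665, 3.07, -0.0]
force: [0.2, -0.1, -5.2]
width: 0.258
gripper_force: 60.0
```

drive_tool:
  steps:
    - [1, 0, 2, 0, 0.01]
    - [1, 0, 4, 0, 0.02]
    - [1, 0, 7, 0, 0.03]
    - [1, -1, 10, 0, 0.03]
    - [1, -1, 13, 0, 0.03]
    - [1, -1, 15, 0, 0.03]
    - [1, -1, 17, 0, 0.03]
    - [1, -1, 17, 0, 0.03]
    - [1, -1, 17, 0, 0.03]
    - [1, -1, 17, 0, 0.03]
    - [1, -1, 17, 0, 0.03]
    - [1, -1, 17, 0, 0.03]
    - [1, -1, 15, 0, 0.03]
    - [1, -1, 13, 0, 0.03]
    - [1, -1, 10, 0, 0.03]
    - [1, 0, 7, 0, 0.03]
    - [1, 0, 4, 0, 0.02]
    - [1, 0, 2, 0, 0.01]
    - [1, 0, 0, 0, 0]
    - [1, 0, 0, 0, 0]

```text
clock: 9.73
position: [0.491, 0.2356, 0.1607]
ee_rot: [0.081, -3.14, 0.001]
force: [0.9, -0.5, -6.3]
width: 0.258
gripper_force: 60.0
```

```bash
python3 - <<'E'
from h import *
s=shot('scene');o=observe();print(o['position'],o['force'],o['width'],o['joints'])
im=cv2.resize(s['image'][100:300,130:350],None,fx=3,fy=3,interpolation=2)
cv2.imwrite('pics/c5.png',cv2.cvtColor(im,cv2.COLOR_RGB2BGR))
E
```

```text
[0.49099897 0.23556159 0.16073833] [ 0.5177035  -0.62006479 -5.55414613] 0.25972974340470173 [-0.71516944  0.37262164  0.22463662  1.86754537 -0.10226305  0.91273099
  1.17961536]
```

View pics/c5.png

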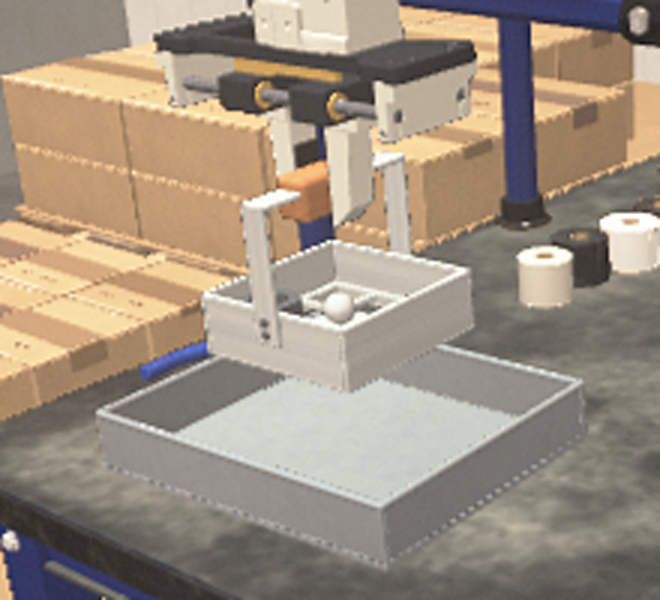

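The sieve is centred over the tray and level, with ball (338, 306) and nut (285, 300) still inside. I'll lower it a little, then shake along y.

drive_tool:
  steps:
    - [1, 0, 0, -3, 0]
    - [1, 0, 0, -6, 0]
    - [1, 0, 0, -6, 0]
    - [1, 0, 0, -3, 0]
    - [1, 0, 0, 0, 0]
    - [1, 0, 0, 0, 0]

```text
clock: 10.28
position: [0.4906, 0.2363, 0.1423]
ee_rot: [0.083, -3.14, 0.001]
force: [-0.1, 0.5, -5.9]
width: 0.255
gripper_force: 60.0
```

drive_tool:
  steps:
    - [1, 0, 28, 0, 0]
    - [1, 0, -28, 0, 0]
    - [1, 0, -28, 0, 0]
    - [1, 0, 28, 0, 0]
    - [1, 0, 28, 0, 0]
    - [1, 0, -28, 0, 0]
    - [1, 0, -28, 0, 0]
    - [1, 0, 28, 0, 0]
    - [1, 0, 28, 0, 0]
    - [1, 0, -28, 0, 0]
    - [1, 0, -28, 0, 0]
    - [1, 0, 28, 0, 0]
    - [1, 0, 0, 0, 0]
    - [1, 0, 0, 0, 0]
    - [1, 0, 0, 0, 0]

```text
clock: 11.53
position: [0.4909, 0.2366, 0.1429]
ee_rot: [-0.084, 3.14, 0.0]
force: [0.0, 1.1, -6.2]
width: 0.257
gripper_force: 60.0
```

```bash
python3 - <<'E'
from h import *
s=shot('scene');o=observe();print(o['position'],o['force'],o['width'])
im=cv2.resize(s['image'][100:300,130:350],None,fx=3,fy=3,interpolation=2)
cv2.imwrite('pics/c6.png',cv2.cvtColor(im,cv2.COLOR_RGB2BGR))
E
```

```text
[0.49091785 0.23624685 0.14285238] [ 0.07227231  0.13768108 -5.71586125] 0.25888851228248555
```

View pics/c6.png

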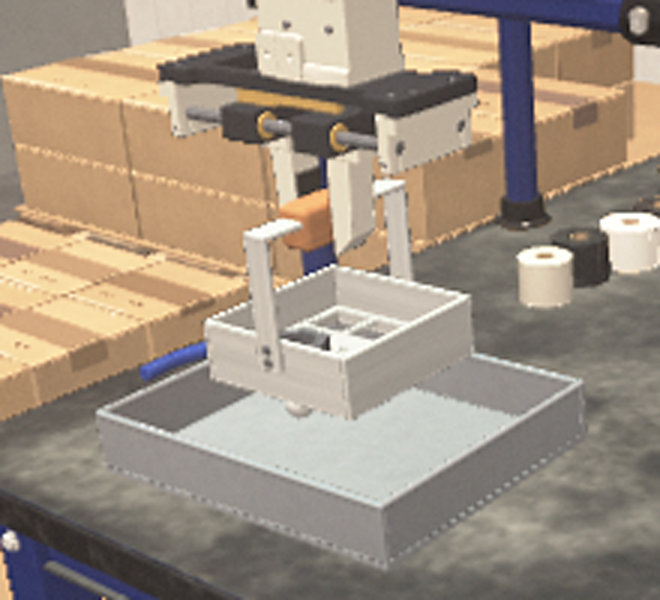

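Ball is gone from the sieve floor and appears at (298, 409), just below the sieve; the nut is still inside at (310, 338). I'll lift and check that the ball rests on the tray floor.

drive_tool:
  steps:
    - [1, 0, 0, 3, 0]
    - [1, 0, 0, 7, 0]
    - [1, 0, 0, 10, 0]
    - [1, 0, 0, 10, 0]
    - [1, 0, 0, 7, 0]
    - [1, 0, 0, 3, 0]
    - [1, 0, 0, 0, 0]
    - [1, 0, 0, 0, 0]

```text
clock: 12.25
position: [0.4908, 0.2365, 0.1829]
ee_rot: [-0.083, 3.14, 0.0]
force: [-0.4, 0.2, -4.9]
width: 0.261
gripper_force: 60.0
```

```bash
python3 - <<'E'
from h import *
s=shot('scene');o=observe();print(o['position'],o['force'],o['width'])
print(cast(s,229.3,236.3,.014))
im=cv2.resize(s['image'][90:290,130:350],None,fx=3,fy=3,interpolation=2)
cv2.imwrite('pics/c7.png',cv2.cvtColor(im,cv2.COLOR_RGB2BGR))
E
```

```text
[0.49061538 0.23640121 0.18255612] [-0.22608924 -1.02308464 -6.08474103] 0.25373524782472734
[0.50070821 0.29200531 0.014     ]
```

View pics/c7.png

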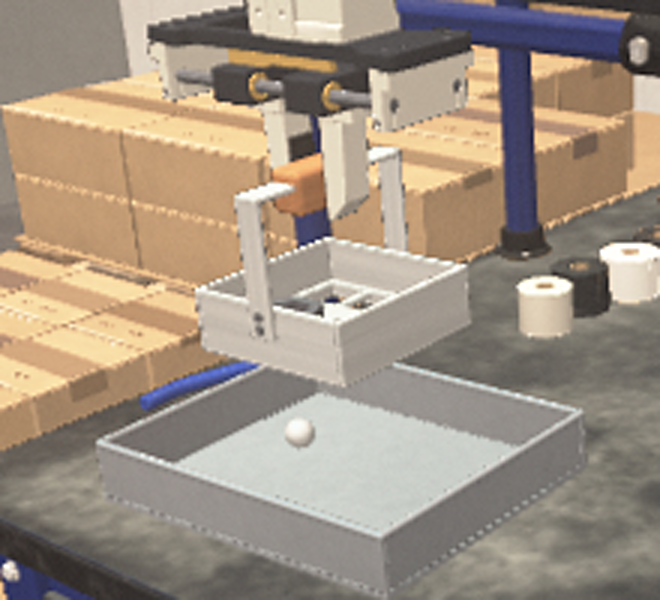

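The ball lies on the tray floor at (299, 432) and the nut is in the sieve. I'll return to the sieve's original free spot.

drive_tool:
  steps:
    - [1, 0, -2, 0, -0.01]
    - [1, 0, -4, 0, -0.02]
    - [1, 0, -7, 0, -0.03]
    - [1, 1, -10, 0, -0.03]
    - [1, 1, -13, 0, -0.03]
    - [1, 1, -15, 0, -0.03]
    - [1, 1, -17, 0, -0.03]
    - [1, 1, -17, 0, -0.03]
    - [1, 1, -17, 0, -0.03]
    - [1, 1, -17, 0, -0.03]
    - [1, 1, -17, 0, -0.03]
    - [1, 1, -17, 0, -0.03]
    - [1, 1, -15, 0, -0.03]
    - [1, 1, -13, 0, -0.03]
    - [1, 1, -10, 0, -0.03]
    - [1, 0, -7, 0, -0.03]
    - [1, 0, -4, 0, -0.02]
    - [1, 0, -2, 0, -0.01]
    - [1, 0, 0, 0, 0]

```text
clock: 13.88
position: [0.5028, 0.0326, 0.1827]
ee_rot: [-0.666, -3.07, -0.0]
force: [0.4, 0.7, -4.1]
width: 0.254
gripper_force: 60.0
```

drive_tool:
  steps:
    - [1, 0, -2, 0, -0.01]
    - [1, 0, -4, 0, -0.02]
    - [1, 0, -7, 0, -0.03]
    - [1, 1, -10, 0, -0.03]
    - [1, 1, -13, 0, -0.03]
    - [1, 1, -15, 0, -0.03]
    - [1, 1, -17, 0, -0.03]
    - [1, 1, -17, 0, -0.03]
    - [1, 1, -17, 0, -0.03]
    - [1, 1, -17, 0, -0.03]
    - [1, 1, -17, 0, -0.03]
    - [1, 1, -17, 0, -0.03]
    - [1, 1, -15, 0, -0.03]
    - [1, 1, -13, 0, -0.03]
    - [1, 1, -10, 0, -0.03]
    - [1, 0, -7, 0, -0.03]
    - [1, 0, -4, 0, -0.02]
    - [1, 0, -2, 0, -0.01]
    - [1, 0, 0, 0, 0]
    - [1, 0, 0, 0, 0]

```text
clock: 15.55
position: [0.5149, -0.1708, 0.1826]
ee_rot: [-1.374, -2.825, -0.001]
force: [0.5, -0.5, -6.1]
width: 0.257
gripper_force: 60.0
```

drive_tool:
  steps:
    - [1, 0, 0, -3, 0]
    - [1, 0, 0, -7, 0]
    - [1, 0, 0, -11, 0]
    - [1, 0, 0, -14, 0]
    - [1, 0, 0, -14, 0]
    - [1, 0, 0, -14, 0]
    - [1, 0, 0, -12, 0]
    - [1, 0, 0, -8, 0]
    - [1, 0, 0, -6, 0]
    - [1, 0, 0, -4, 0]
    - [1, 0, 0, -3, 0]
    - [1, 0, 0, -2, 0]
    - [1, 0, 0, -2, 0]
    - [1, 0, 0, 0, 0]
    - [1, 0, 0, 0, 0]

```text
clock: 16.8
position: [0.515, -0.1716, 0.083]
ee_rot: [1.376, 2.824, 0.0]
force: [-0.7, 0.2, -5.0]
width: 0.255
gripper_force: 60.0
```

drive_tool:
  steps:
    - [1, 0, 0, -1, 0]
    - [1, 0, 0, -1, 0]
    - [1, 0, 0, -0.5, 0]
    - [1, 0, 0, -0.5, 0]
    - [1, 0, 0, 0, 0]
    - [1, 0, 0, 0, 0]

```text
clock: 17.3
position: [0.5151, -0.1717, 0.0803]
ee_rot: [1.376, 2.823, 0.001]
force: [-1.8, 0.6, 4.7]
width: 0.254
gripper_force: 60.0
```

Touching down (+4.7 N). Release and retreat upward.

drive_tool:
  steps:
    - [0.7, 0, 0, 0, 0]
    - [0.5, 0, 0, 0, 0]
    - [0.2, 0, 0, 0, 0]
    - [0, 0, 0, 0, 0]
    - [0, 0, 0, 0, 0]
    - [0, 0, 0, 0, 0]
    - [0, 0, 0, 0, 0]
    - [0, 0, 0, 5, 0]
    - [0, 0, 0, 15, 0]
    - [0, 0, 0, 20, 0]
    - [0, 0, 0, 25, 0]
    - [0, 0, 0, 25, 0]
    - [0, 0, 0, 25, 0]
    - [0, 0, 0, 20, 0]
    - [0, 0, 0, 10, 0]
    - [0, 0, 0, 0, 0]
    - [0, 0, 0, 0, 0]
  grip_force: 20

```text
clock: 18.72
position: [0.5148, -0.1713, 0.2245]
ee_rot: [1.376, 2.824, 0.001]
force: [-0.2, -0.6, -0.5]
width: 0.998
gripper_force: 0.0
```

```bash
python3 - <<'E'
from h import *
s=shot('scene','c8.png');o=observe();print(o['position'],o['force'],o['width'],o['clock'])
E
```

```text
[ 0.51431747 -0.17116176  0.22372525] [ 0.05569799  0.15961631 -0.28439918] 0.9971145694572467 18.7667
```

View pics/c8.png

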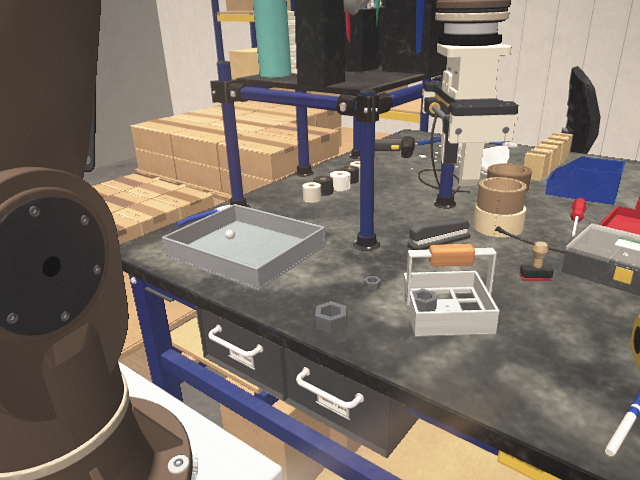

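The ball is in the tray (230, 234), the sieve stands upright with the nut in it (425, 300), and the hand is clear.

```bash
python3 -c "
from cell import arm
print(arm.sign_off())"
```

```text
the job is handed in; nothing more can be done
None
```

The job is handed in: the ball dropped through into the tray, and the sieve, with the nut in it, stands upright on the bench at its original spot with the hand clear (about 19 s used; no verdict was returned).

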